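# Scrub the steel wash cup with the long brush and start the rinse

## Robot

A 6-joint arm with a two-finger parallel gripper is mounted at the origin on the work surface. World frame = base frame: x ahead of the robot, y to its left, z up, the work surface at z = 0. Lengths are in m, angles in rad, forces in N, time in s.
With the tool pointing down it reaches from about 0.35 to 0.775 m from the base axis. Payload 7.3 kg.
Tool frame: the origin (TCP) lies at the very end of the fingers, on their centre line; the grasp point (between the pads) lies 19 mm behind it; z points along the fingers, y is the line along which they close (so a half turn about z gives the same grasp; the last joint's range is limited). The gripper opens to 92 mm and grips with 3 to 60 N. Pads are 19 mm wide; open, the fingers measure 130 mm over their backs; the gripper's body (75 mm by 190 mm) begins 47 mm behind the grasp point.
Start: joints at [1.115, 0.342, 1.524, -0, 1.275, -0.146], TCP at [0.16, 0.5, 0.227] pointing down, gripper open.
Joint ranges: [-2.53, 2.53], [-0.77, 2.02], [0.04, 2.7], [-1, 4.14], [0.28, 2.66], [-3.11, 3.11]. Speed limits (rad/s): [2.57, 2.57, 3.14, 3.14, 3.14, 3.14].

## Interface

Orientations are given as [roll, pitch, yaw] about the fixed x, y, z axes, in that order (R = Rz(yaw) Ry(pitch) Rx(roll)).
In Python, from cell import robot gives the robot as it stands. The module is installed in compiled form; this text tells all that it offers.
- The arm moves only by the tool arm_command, never from a script. Its argument "moves" is a list of rows, each a list of 3 entries, a list of its own where there are three numbers: the shift along the tool's x, y, z in m, then the turn, a rotation vector about the tool's x, y, z in rad, then the finger opening in m, from 0 to 0.0918. In form: [[[dx, dy, dz], [ax, ay, az], claw], ...]. A call has exactly 5 rows; each row is the pose to reach, as a shift and turn from the pose commanded when the call began, along the tool's axes at that moment; what a row does not reach only later rows make up. A row lasts 1/10 s, in which the tool goes at most 50 mm and 8.59 degrees, less where a joint would pass 70% of its speed; a pose out of reach is approached as far as the arm can. A call with a gripper value outside its range is refused whole. The fingers move at their own pace and stop on an object; "squeeze" is the grip in N (left out, the last holds). Time passes only in rows, so rows that repeat a pose let the fingers close, or fill a call up. It gives the time, the measured TCP pose, the force, the opening and the grip force at its end, in the units of the state.
- robot.observe(): the state, without advancing time (a new reading comes with each control period).
- robot.read_camera(name): name is "scene" or "side" or "wrist"; returns the picture (420x560x3 uint8, red, green, blue); there is no depth.
- robot.camera_model(name): a dict with "fx", "fy", "cx", "cy" (pixels), "R" (3x3) and "t" (3): a world point X has camera coordinates R X + t. Camera axes: x right, y down, z forward; pixel columns grow to the right and rows downward; lengths in m; the calibration is good to about 2 mm. A picture is of the moment at which its call begins: read the wrist's pose just before it. camera_model takes no time and is no camera call; for the wrist camera it gives the pose at the moment of the call.
- robot.hand_in(): hands the job in; it is judged then, once.
The state is a dict: "time": time; "qpos": joint angles; "qvel": joint speeds; "joint_efforts": joint torques, N m; "tool_pos": TCP position; "tool_rot": TCP orientation; "contact_force": force on the tool from outside, world axes, zero at the start; "torque": the same for the moment, N m; "opening": finger opening in m; "grip_force": force on a finger pad.
Only numpy, scipy, OpenCV 4.12 (cv2) and the standard library are available. Lean on these libraries where they do the work, as an engineer would, in place of code of your own. Each camera call takes 0.05 s, during which the arm holds its last target. There are 200 camera calls.

## Task

Take the long brush by its handle out of the drip pot and scrub the inside of the tall steel cup with it: three times push the head down until it presses on the sprung strainer floor with about 5 N for half a second (never more than 15 N), drawing it up in between until the top of the bristles reaches the cup's mouth. Then stand the brush back head down in the drip pot (it may lean on the rim), let go, and lastly press the round membrane key of the washing station with a fingertip, about 7 N for half a second (never more than 35 N), to start the rinse. Do not press the square keys, and leave everything else on the bench where it is.

Things in the scene. Friction and masses are not known exactly. Their poses are not given: they have to be found in the camera images.
- brush_tip (a point): Lower end of the brush: centre of the flat underside of its head; z runs up the brush. Rigid, 210 mm long, 50 to 100 g, standing loose and upright, head down, in the drip pot. From this point up: white end disc 20 mm wide, to 6 mm; white ribbed bristle head 32 mm wide, to 40 mm; steel stem 8 mm wide, to 140 mm; black handle, to 210 mm.
- brush_handle (a point): Centre of the brush's black handle, 175 mm above the brush tip: a block 22 mm along its x, 16 mm along its y (the side to pinch), 70 mm high along its z, so it reaches 35 mm up and 35 mm down from this point. Same axes as the brush tip.
- drip_pot: White round ceramic drip pot fixed to the table, outside 48 mm wide, inside 42 mm wide, 60 mm tall, floor 8 mm thick (52 mm deep inside). Origin at the centre of its underside, on the table; z up.
- station: Blue cup-washing station fixed to the table, 160 mm (x) by 260 mm (y). Origin under its centre; z up. The cup stands at y = +65 mm on a base 15 mm high; the key panel is the top, 60 to 62 mm above the table, of the raised half centred at y = -70 mm (120 mm wide).
- cup_mouth (a point): Centre of the mouth of the tall steel cup, level with its rim, 150 mm above the table; axes of the station. Straight, 54 mm wide outside, 48 inside. Its floor, a sprung strainer disc, is set each time at another, unmeasured height: 90 to 120 mm below the mouth, to be found by feel. It yields 1 mm per 0.8 N and meets a hard stop after 8 mm (6.5 N).
- start_key: The round grey membrane key, 28 mm wide, in the middle of the key panel between two small square keys. Origin at the centre of its underside; its flat top is 4 mm above the origin (66 mm above the table) and faces up. It gives only about 1 mm per 4 N and meets a hard stop after 2 mm (8 N).
- square_key_near: Small square key, 14 mm wide, 45 mm from the round key towards the station's -x; not to be pressed. Its top is 2 mm above the origin and 2.5 mm lower than the round key's top.
- square_key_far: The same, 45 mm from the round key towards the station's +x; not to be pressed.
- reagent: Bystander: closed amber reagent bottle, 60 mm wide, 120 mm tall, standing loose. Origin at the centre of its underside.
- tube_rack: Bystander: blue tube rack, 60 x 110 mm, 61 mm tall with its tubes, standing loose. Origin at the centre of its underside.
- dishes: Bystander: stack of three shallow round dishes, 60 mm wide, 44 mm tall, standing loose. Origin at the centre of its underside.
- jar: Bystander: small clear jar with a lid, 48 mm wide, 60 mm tall, standing loose. Origin at the centre of its underside.
- tip_box: Bystander: clear plastic pipette-tip box, 80 x 120 mm, 50 mm tall, standing loose. Origin at the centre of its underside.
- tumbler: Bystander: open white plastic tumbler, 64 mm wide, 80 mm tall, standing loose. Origin at the centre of its underside.

How it is judged:
On the way, in this order (a step that is already met when the one before it is completed fails the run):
1. the brush's end presses on the cup's floor with more than 3 N (first stroke) (horizontal distance between brush_tip and cup_mouth below 0.024 m and z of brush_tip in the frame of cup_mouth below -0.07 m and contact force between brush_c0 and anything else above 3 N), for 0.2 s.
2. the brush is drawn up inside the cup until its end is less than 50 mm below the mouth (horizontal distance between brush_tip and cup_mouth below 0.024 m and z of brush_tip in the frame of cup_mouth above -0.05 m).
3. pressed on the floor again (second stroke) (all of step 1), for 0.2 s.
4. drawn up again (all of step 2).
5. pressed on the floor again (third stroke) (all of step 3), for 0.2 s.
6. the brush stands head down in the drip pot, let go and still (horizontal distance between brush_tip and drip_pot below 0.02 m and z of brush_tip in the frame of drip_pot below 0.02 m and angle between brush_tip's own z axis and vertical below 0.45 rad and linear speed of brush below 0.03 m/s and contact force between the fingers and brush below 0.1 N), for 0.1 s.
7. a finger presses the round key with more than 5 N (contact force between the fingers and start_key above 5 N), for 0.2 s.
At the end, for the whole second after the job is handed in: The brush stands head down in the drip pot (end within 20 mm of the pot's axis and less than 20 mm above the pot's underside, leaning on the rim by less than 0.45 rad), let go and still; the round key is let go; every bystander is within 30 mm of where it was (all of step 6 and contact force between the fingers and start_key below 0.1 N and distance of each of reagent, tube_rack, dishes, jar, tip_box, tumbler from where it was at the start of the episode below 0.03 m); the robot touches nothing.
It fails at once if the brush's end is pressed with more than 15 N inside the cup (horizontal distance between brush_tip and cup_mouth below 0.024 m and z of brush_tip in the frame of cup_mouth below -0.07 m and contact force between brush_c0 and anything else above 15 N).
It fails at once if the round key is pressed with more than 35 N (contact force between anything else and start_key above 35 N).
It fails at once if a square key is pressed (more than 2 N) (contact force between anything else and square_key_near above 2 N or contact force between anything else and square_key_far above 2 N).
It fails at once if a bystander is moved by more than 30 mm (distance of any of reagent, tube_rack, dishes, jar, tip_box, tumbler from where it was at the start of the episode above 0.03 m).
It also fails if it takes over 72 s, if anything falls off the work surface, if the arm or the gripper's body presses on something with over 40 N, if the wrist force passes 120 N, or if a joint passes its speed limit or range.

## Working session

There is one attempt and no reset: what is moved stays moved. The work goes in short steps, Python scripts to look and compute and a tool call to move; the robot and the scene stay as the last step left them, time stands still between calls to the robot, and variables do not carry over. Pictures are saved under pics/ and viewed, at most 10 in all, crops included, and the job is handed in when it is done.

Besides the shell and the picture viewer there is one more tool, called after "Emit:" as name([rows], argument=value, ...), one row to a line, values as JSON. arm_command: Moves the arm, as the interface text tells. Its arguments: {"type":"object","properties":{"moves":{"type":"array"},"squeeze":{"type":"number"}},"required":["moves"]}

```bash
mkdir -p pics
cat > h.py <<'E'
from cell import robot
import numpy as np, cv2
def snap(n,f):
    m=robot.camera_model(n); im=robot.read_camera(n); cv2.imwrite(f'pics/{f}.png',im[:,:,::-1]); return im,m
def ray(m,u,v):
    R=np.array(m['R']);t=np.array(m['t']);c=-R.T@t
    d=R.T@np.array([(u-m['cx'])/m['fx'],(v-m['cy'])/m['fy'],1]); return c,d/np.linalg.norm(d)
def plane(m,u,v,z):
    c,d=ray(m,u,v); return c+d*(z-c[2])/d[2]
def proj(m,X):
    p=np.array(m['R'])@np.array(X)+np.array(m['t']); return p[0]/p[2]*m['fx']+m['cx'],p[1]/p[2]*m['fy']+m['cy']
def tri(a,b):
    A=np.zeros((3,3));y=np.zeros(3)
    for c,d in(a,b):
        P=np.eye(3)-np.outer(d,d);A+=P;y+=P@c
    return np.linalg.solve(A,y)
E
python3 - <<'E'
from h import *
s=robot.observe()
print(s)
ims=[]
for n in('scene','side','wrist'):
    im,m=snap(n,n+'0'); ims.append(im); c,d=ray(m,280,210); print(n,m['fx'],c,d)
E
```

```text
{'time': 0.0, 'qpos': array([ 1.11501350e+00,  3.42709088e-01,  1.52502703e+00, -4.53215715e-05,
        1.27541729e+00, -1.46035075e-01]), 'qvel': array([ 1.51270304e-05,  2.15567301e-04,  8.14729601e-04, -1.12304317e-03,
        3.51969211e-03,  5.11462740e-04]), 'joint_efforts': array([ 1.91674453e-04, -4.31238377e+01, -2.44217777e+01,  7.17640459e-02,
        5.60030504e-02, -1.17391501e-04]), 'tool_pos': array([0.15985234, 0.49963109, 0.22604856]), 'tool_rot': array([-3.14004220e+00, -1.84239205e-04,  2.83185799e+00]), 'contact_force': array([-0.3177087 , -0.85369137,  0.20299076]), 'torque': array([ 0.03225455, -0.0150801 ,  0.04367251]), 'grip_force': 0.0, 'opening': 0.09179018475425359}
scene 390.3790400877345 [ 1.04330778 -0.10399613  0.91758351] [-0.5415123   0.03798874 -0.83983408]
side 485.34665251535955 [-0.21028574 -0.80053961  0.8220448 ] [ 0.59354277  0.57940967 -0.55856191]
wrist 352.9730221257571 [0.08185871 0.52502477 0.38448372] [ 0.29444687 -0.09917395 -0.95050806]
```

View pics/scene0.png

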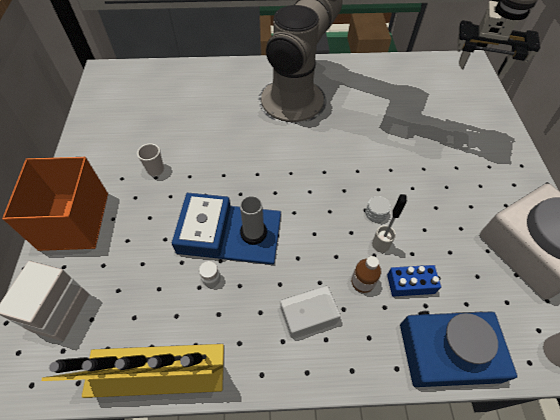

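View pics/side0.png

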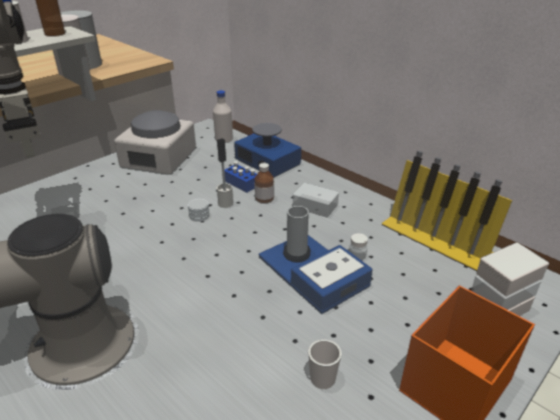

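The scene view shows the brush in the pot at about (385,240) with its handle at (400,206), the cup mouth at (252,205) and the round key at (202,218). In the side view, the handle is at (222,150), the cup mouth at (298,213) and the key at (331,267). Next I'll measure these with masks.

Run:
```python
from h import *
a=cv2.imread('pics/scene0.png');b=cv2.imread('pics/side0.png')
ms,mb=robot.camera_model('scene'),robot.camera_model('side')
def dark(im,x0,y0,x1,y1,th=55):
    g=im[y0:y1,x0:x1].max(2)<th
    n,l,st,c=cv2.connectedComponentsWithStats(g.astype(np.uint8))
    i=1+np.argmax(st[1:,4]); ys,xs=np.where(l==i)
    return c[i]+[x0,y0],st[i], (xs.min()+x0,ys.min()+y0,xs.max()+x0,ys.max()+y0)
p,_,q=dark(a,385,185,420,222);print(p,q)
r,_,t=dark(b,212,132,235,165);print(r,t)
print('handle',tri(ray(ms,*p),ray(mb,*r)))
print('cup guess',plane(ms,252,205,.15),plane(mb,298,213,.15))
print('key guess',plane(ms,202,218,.066),plane(mb,331,267,.066))
print('pot rim guess',plane(ms,383,233,.06),plane(mb,225,188,.06))
# blue panel mask for station edges
for im,m,box in((a,ms,(165,185,290,270)),(b,mb,(250,225,380,310))):
    x0,y0,x1,y1=box; h=cv2.cvtColor(im[y0:y1,x0:x1],cv2.COLOR_BGR2HSV)
    wh=((h[:,:,1]<40)&(h[:,:,2]>200)).astype(np.uint8)
    n,l,st,c=cv2.connectedComponentsWithStats(wh); i=1+np.argmax(st[1:,4])
    cn=max(cv2.findContours((l==i).astype(np.uint8),0,2)[0],key=cv2.contourArea)
    bx=cv2.approxPolyDP(cv2.convexHull(cn),4,True)[:,0]+[x0,y0]
    print(st[i]); W=[plane(m,*q,.062)[:2].round(4) for q in bx]; print(bx.tolist(),W)
ca=cv2.resize(a[180:270,165:285],None,fx=5,fy=5,interpolation=2)
cb=cv2.resize(a[180:270,350:430],None,fx=5,fy=5,interpolation=2)[:, :200]
cb=cv2.resize(a[185:260,360:420],None,fx=3.3,fy=5,interpolation=2)
o=np.zeros((600,800,3),np.uint8);o[:450,:600]=ca;o[:375,602:800]=cb
cv2.imwrite('pics/c1.png',o)
```

```text
[399.         205.79679144] (np.int64(393), np.int64(195), np.int64(405), np.int64(217))
[221.11711712 149.66666667] (np.int64(218), np.int64(140), np.int64(224), np.int64(160))
handle [0.5703645  0.19766674 0.18506558]
cup guess [ 0.53169156 -0.13461281  0.15      ] [ 0.52531196 -0.1442717   0.15      ]
key guess [ 0.51054929 -0.26633173  0.066     ] [ 0.50418822 -0.27262331  0.066     ]
pot rim guess [0.56979842 0.19103416 0.06      ] [0.5686623  0.19099835 0.06      ]
[  15   12   42   45 1181]
[[192, 197], [221, 200], [212, 241], [180, 238]] [array([ 0.441 , -0.2975]), array([ 0.4538, -0.2201]), array([ 0.5763, -0.2384]), array([ 0.5646, -0.3184])]
[ 52  25  59  37 903]
[[360, 265], [322, 286], [302, 269], [339, 250]] [array([ 0.5623, -0.3153]), array([ 0.4424, -0.2971]), array([ 0.4542, -0.2249]), array([ 0.5723, -0.2429])]
```

View pics/c1.png

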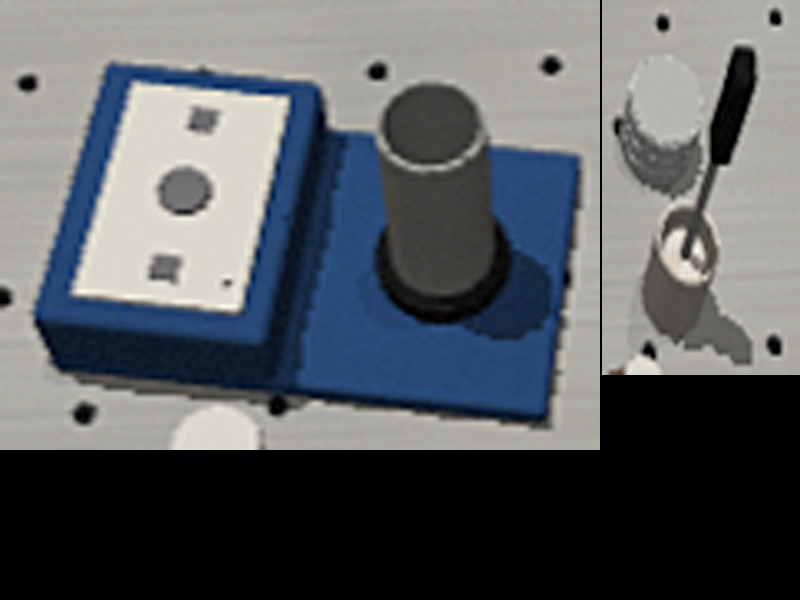

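The crop puts the cup mouth at (251,205), the round key at (202,218) and the square keys at (206,204) and (198,233), all in scene pixels. That gives the brush near (0.570,0.195), the cup near (0.531,-0.136) and the key near (0.508,-0.269), with station yaw about -0.165. I'm moving above the brush.

Emit:
arm_command([
  [[-0.044,-0.015,-0.012],[0,0,0],0.0918],
  [[-0.088,-0.03,-0.024],[0,0,0],0.0918],
  [[-0.132,-0.045,-0.036],[0,0,0],0.0918],
  [[-0.176,-0.06,-0.048],[0,0,0],0.0918],
  [[-0.22,-0.075,-0.06],[0,0,0],0.0918],
])

```text
time: 0.65
tool_pos: [0.3478, 0.3602, 0.2871]
tool_rot: [-3.142, -0.0, 2.832]
contact_force: [0.7, 1.0, -1.4]
opening: 0.0918
grip_force: 0.0
```

Emit:
arm_command([
  [[-0.044,-0.015,-0.005],[0,0,0],0.0918],
  [[-0.088,-0.03,-0.01],[0,0,0],0.0918],
  [[-0.132,-0.045,-0.015],[0,0,0],0.0918],
  [[-0.176,-0.06,-0.02],[0,0,0],0.0918],
  [[-0.22,-0.075,-0.03],[0,0,0],0.0918],
])

```text
time: 1.15
tool_pos: [0.5343, 0.2215, 0.3161]
tool_rot: [-3.141, -0.002, 2.832]
contact_force: [-0.2, 1.1, -0.1]
opening: 0.0921
grip_force: 0.0
```

Emit:
arm_command([
  [[-0.022,-0.008,0],[0,0,0],0.0918],
  [[-0.043,-0.015,0],[0,0,0],0.0918],
  [[-0.043,-0.015,0],[0,0,0],0.0918],
  [[-0.043,-0.015,0],[0,0,0],0.0918],
  [[-0.043,-0.015,0],[0,0,0],0.0918],
])

```text
time: 1.65
tool_pos: [0.569, 0.1963, 0.3167]
tool_rot: [3.141, -0.001, 2.833]
contact_force: [-0.1, -0.9, 0.2]
opening: 0.0921
grip_force: 0.0
```

Run:
```python
from h import *
s=robot.observe();print(s['time'],s['tool_pos'],s['tool_rot'],s['contact_force'])
im,m=snap('wrist','w1'); print(proj(m,[.570,.195,.218]),proj(m,[.570,.195,.148]),proj(m,[.57,.192,.06]))
np.save('w1.npy',m,allow_pickle=True)
```

```text
1.65 [0.5689773  0.19634913 0.31668596] [ 3.14149584e+00 -6.00748944e-04  2.83266653e+00] [-0.12304376 -0.86842695  0.24954714]
(np.float64(279.7597586257029), np.float64(209.3046671825719)) (np.float64(280.05306654719936), np.float64(186.69134126570236)) (np.float64(277.8943117778873), np.float64(169.18633740256848))
```

View pics/w1.png

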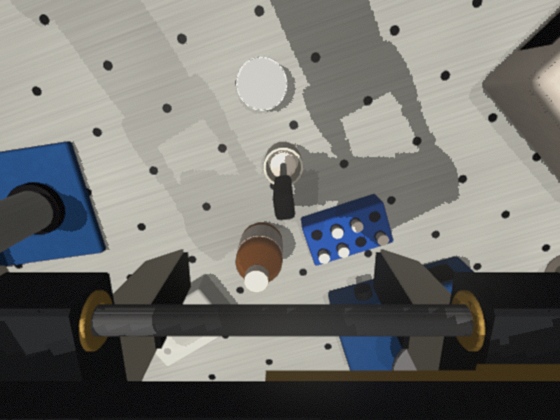

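The wrist view shows the handle pointing at the camera at about (284,195), the pot rim at (282,165), the bottle at (258,262) and the rack at (347,230). I'll zoom in on the handle to get its yaw.

Run:
```python
from h import *
m=np.load('w1.npy',allow_pickle=True).item()
a=cv2.imread('pics/w1.png')
c=a[140:230,250:320]; cv2.imwrite('pics/c2.png',cv2.resize(c,None,fx=6.5,fy=6.5,interpolation=2))
g=(c.max(2)<60).astype(np.uint8)
n,l,st,ce=cv2.connectedComponentsWithStats(g);i=1+np.argmax(st[1:,4]);print(st[i],ce[i]+[250,140])
for y in range(st[i][1],st[i][1]+st[i][3],3):
    xs=np.where(l[y]==i)[0]; print(y+140,xs.min()+250,xs.max()+250,a[y+140,xs.min()+253:xs.max()+250:6].max(1))
for p in((285,211),(283,166)):
    print(plane(m,*p,.218),plane(m,*p,.06))
# tool y and x per image direction at z=.218
print(plane(m,300,210,.218)-plane(m,280,210,.218),plane(m,280,220,.218)-plane(m,280,200,.218))
```

```text
[ 21  35  23  44 777] [283.06177606 197.24324324]
175 281 286 [51]
178 275 290 [42 43]
181 275 290 [41 44]
184 275 290 [43 42]
187 271 291 [45 42 46]
190 274 291 [43 43 39]
193 274 291 [44 41 43]
196 274 292 [43 43 42]
199 274 292 [44 45 41]
202 274 293 [42 44 40]
205 274 293 [44 40 38]
208 275 293 [42 42 40]
211 275 293 [43 44 41]
214 276 293 [43 41 39]
217 277 291 [40 38]
[0.57252093 0.19841272 0.218     ] [0.62266608 0.18430487 0.06      ]
[0.53877537 0.20749276 0.218     ] [0.56818159 0.1989652  0.06      ]
[0.00464925 0.01460113 0.        ] [ 0.01535421 -0.00490701  0.        ]
```

View pics/c2.png

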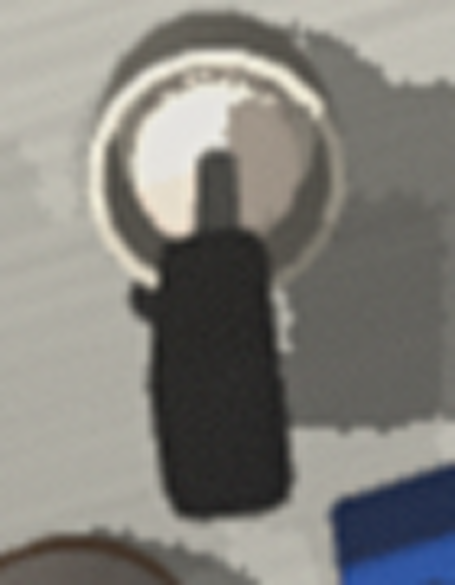

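The handle is about 15 mm wide across the image, so its 16 mm side already lies along the tool's y. Brush and pot centres agree at (0.568,0.199). I'm lowering the gripper to grasp it.

Emit:
arm_command([
  [[0.002,0.0025,0.02],[0,0,0],0.06],
  [[0.002,0.0025,0.06],[0,0,0],0.05],
  [[0.002,0.0025,0.1],[0,0,0],0.045],
  [[0.002,0.0025,0.135],[0,0,0],0.04],
  [[0.002,0.0025,0.15],[0,0,0],0.04],
], squeeze=40)

```text
time: 2.2
tool_pos: [0.566, 0.1992, 0.1634]
tool_rot: [-3.139, -0.005, 2.833]
contact_force: [-0.3, 0.3, 0.9]
opening: 0.0564
grip_force: 0.0
```

Emit:
arm_command([
  [[0,0,0],[0,0,0],0.03],
  [[0,0,0],[0,0,0],0.02],
  [[0,0,0],[0,0,0],0.01],
  [[0,0,0],[0,0,0],0.005],
  [[0,0,0],[0,0,0],0.005],
], squeeze=40)

```text
time: 2.7
tool_pos: [0.569, 0.1987, 0.1678]
tool_rot: [3.141, 0.002, 2.832]
contact_force: [-0.6, 0.2, 0.5]
opening: 0.0166
grip_force: 0.2
```

Emit:
arm_command([
  [[0,0,0],[0,0,0],0.005],
  [[0,0,0],[0,0,0],0.005],
  [[0,0,0],[0,0,0],0.005],
  [[0,0,0],[0,0,0],0.005],
  [[0,0,0],[0,0,0],0.005],
])

```text
time: 3.2
tool_pos: [0.569, 0.1987, 0.1677]
tool_rot: [3.141, 0.001, 2.832]
contact_force: [-0.4, -0.2, 6.6]
opening: 0.0157
grip_force: 40.0
```

Emit:
arm_command([
  [[0,0,-0.03],[0,0,0],0.005],
  [[0,0,-0.07],[0,0,0],0.005],
  [[0,0,-0.11],[0,0,0],0.005],
  [[0,0,-0.15],[0,0,0],0.005],
  [[0,0,-0.18],[0,0,0],0.005],
])

```text
time: 3.7
tool_pos: [0.5687, 0.1986, 0.3493]
tool_rot: [3.14, 0.002, 2.832]
contact_force: [0.2, 0.9, -1.0]
opening: 0.0156
grip_force: 40.0
```

Emit:
arm_command([
  [[-0.006,-0.03,0],[0,0,0],0.005],
  [[-0.014,-0.07,0],[0,0,0],0.005],
  [[-0.022,-0.11,0],[0,0,0],0.005],
  [[-0.03,-0.15,0],[0,0,0],0.005],
  [[-0.038,-0.19,0],[0,0,0],0.005],
])

```text
time: 4.2
tool_pos: [0.5463, 0.0046, 0.3464]
tool_rot: [3.142, -0.001, 2.832]
contact_force: [1.1, -0.7, -0.4]
opening: 0.0156
grip_force: 40.0
```

Emit:
arm_command([
  [[-0.006,-0.035,0],[0,0,0],0.005],
  [[-0.012,-0.07,0],[0,0,0],0.005],
  [[-0.015,-0.08,0],[0,0,0],0.005],
  [[-0.015,-0.08,0],[0,0,0],0.005],
  [[-0.015,-0.08,0],[0,0,0],0.005],
])

```text
time: 4.7
tool_pos: [0.5369, -0.0738, 0.3465]
tool_rot: [3.141, -0.001, 2.832]
contact_force: [0.0, 0.2, 0.4]
opening: 0.016
grip_force: 40.0
```

Run:
```python
from h import *
s=robot.observe();print(s['time'],s['tool_pos'],s['tool_rot'],s['contact_force'],s['opening'])
M={}
for n in('wrist','scene','side'): im,M[n]=snap(n,n+'2')
np.save('m2.npy',M,allow_pickle=True)
t=s['tool_pos']
for n in M: print(n,'tip',proj(M[n],t-[0,0,.16]),'cup',proj(M[n],[.531,-.136,.15]))
w=cv2.imread('pics/wrist2.png'); o=np.zeros((600,800,3),np.uint8)
o[:420,:560]=w
for n,y in(('scene',0),('side',300)):
    u,v=map(int,proj(M[n],t-[0,0,.12])); a=cv2.imread(f'pics/{n}2.png')[v-37:v+38,u-30:u+30]; a=cv2.resize(a,(240,300),interpolation=2); o[y:y+300,560:800]=a; print(n,u-30,v-37)
cv2.imwrite('pics/c3.png',o)
```

```text
4.7 [ 0.5368756  -0.07384532  0.34651239] [ 3.14079255e+00 -5.07295580e-04  2.83199344e+00] [0.02875674 0.24570785 0.42857541] 0.015951151998835646
wrist tip (np.float64(280.9553294709902), np.float64(187.54516192493256)) cup (np.float64(222.2948515353648), np.float64(191.19190660226968))
scene tip (np.float64(277.96710493196093), np.float64(197.12957716723412)) cup (np.float64(251.4089997419172), np.float64(204.77582710818623))
side tip (np.float64(280.7655696858803), np.float64(188.09495573496247)) cup (np.float64(297.0922417537626), np.float64(210.75632290315792))
scene 248 149
side 250 137
```

View pics/c3.png

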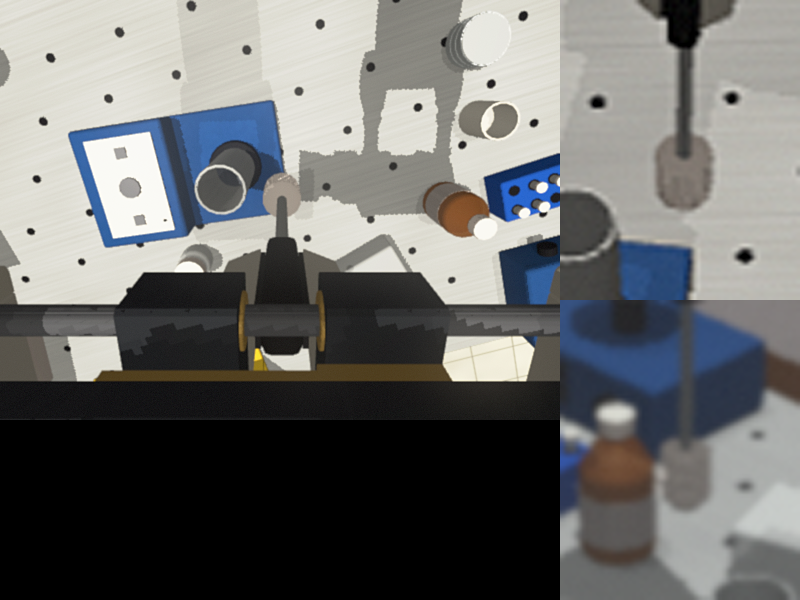

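The cup mouth is at (220,190) in the wrist view and the key at (130,187). The brush hangs vertically with its tip where predicted: scene (278,199), side (281,189).

Run:
```python
from h import *
M=np.load('m2.npy',allow_pickle=True).item();m=M['wrist']
w=cv2.imread('pics/wrist2.png')
print(plane(m,220,189.5,.15),plane(m,130,187,.066),plane(m,121,153,.0635),plane(m,140,221,.0635))
s=robot.observe();t=s['tool_pos'];y=s['tool_rot'][2]
for c in ([.531,-.136],plane(m,220,189.5,.15)[:2]):
    d=np.array(c)-t[:2];print(d@[np.cos(y),np.sin(y)],d@[np.sin(y),-np.cos(y)])
# rim ellipse fit
hsv=cv2.cvtColor(w[155:225,185:255],cv2.COLOR_BGR2HSV)
g=((hsv[:,:,2]>170)&(hsv[:,:,1]<40)).astype(np.uint8)
n,l,st,ce=cv2.connectedComponentsWithStats(g)
for i in range(1,n):
    if st[i][4]>40:
        ys,xs=np.where(l==i);e=cv2.fitEllipse(np.c_[xs+185,ys+155].astype(np.float32));print(st[i],e)
```

```text
[ 0.52857261 -0.13762891  0.15      ] [ 0.50693842 -0.26723118  0.066     ] [ 0.46379391 -0.26044582  0.0635    ] [ 0.55373376 -0.27573882  0.0635    ]
-0.013336903312029866 -0.06154883853259942
-0.011517389041431396 -0.06383683351013947
[ 10  10  51  49 360] ((219.82872009277344, 189.27639770507812), (46.591468811035156, 49.571067810058594), 117.90609741210938)
[ 23  62  47   8 209] ((237.0919647216797, 221.79615783691406), (5.695624828338623, 42.83155822753906), 85.91627502441406)
```

Emit:
arm_command([
  [[-0.0065,-0.03,0],[0,0,0],0.005],
  [[-0.0125,-0.063,0],[0,0,0],0.005],
  [[-0.0125,-0.063,0],[0,0,0],0.005],
  [[-0.0125,-0.063,0.01],[0,0,0],0.005],
  [[-0.0125,-0.063,0.03],[0,0,0],0.005],
])

```text
time: 5.35
tool_pos: [0.5302, -0.1374, 0.3171]
tool_rot: [3.141, 0.003, 2.833]
contact_force: [0.2, 0.3, -0.5]
opening: 0.0158
grip_force: 40.0
```

Run:
```python
from h import *
s=robot.observe();print(s['tool_pos'],s['contact_force'])
M={}
for n in('scene','side','wrist'): im,M[n]=snap(n,n+'3')
o=np.zeros((600,800,3),np.uint8);t=s['tool_pos']
for n,x in(('scene',0),('side',270),('wrist',540)):
    u,v=map(int,proj(M[n],[.5297,-.1368,.15])); a=cv2.imread(f'pics/{n}3.png')[v-50:v+50,u-32:u+33]; o[:400,x:x+260]=cv2.resize(a,(260,400),interpolation=2); print(n,u-32,v-50, proj(M[n],t-[0,0,.16]))
cv2.imwrite('pics/c4.png',o[:400])
```

```text
[ 0.53024866 -0.13736145  0.31712797] [ 0.16428633  0.25238671 -0.54972935]
scene 219 154 (np.float64(250.67926477154913), np.float64(202.84588689785036))
side 264 161 (np.float64(297.34977700008767), np.float64(208.69719407701228))
wrist 249 138 (np.float64(280.6058146913121), np.float64(191.29318982273338))
```

View pics/c4.png

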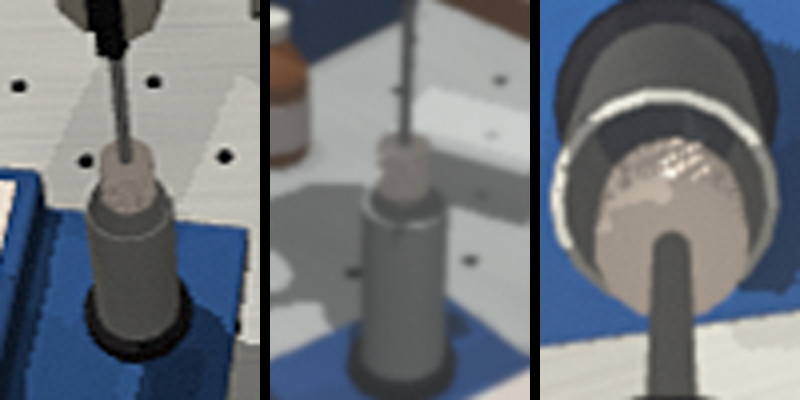

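In all three views the head sits centred over the cup mouth to within 2 mm. I'm descending into the cup.

Emit:
arm_command([
  [[0,0,0.02],[0,0,0],0.005],
  [[0,0,0.045],[0,0,0],0.005],
  [[0,0,0.07],[0,0,0],0.005],
  [[0,0,0.085],[0,0,0],0.005],
  [[0,0,0.09],[0,0,0],0.005],
])

```text
time: 6.0
tool_pos: [0.5292, -0.1375, 0.2258]
tool_rot: [3.141, -0.002, 2.833]
contact_force: [-0.8, -0.2, -1.4]
opening: 0.0158
grip_force: 40.0
```

Emit:
arm_command([
  [[0,0,0.002],[0,0,0],0.005],
  [[0,0,0.004],[0,0,0],0.005],
  [[0,0,0.006],[0,0,0],0.005],
  [[0,0,0.006],[0,0,0],0.005],
  [[0,0,0.006],[0,0,0],0.005],
])

```text
time: 6.5
tool_pos: [0.5296, -0.1386, 0.2211]
tool_rot: [3.142, 0.001, 2.832]
contact_force: [0.6, 0.2, -0.4]
opening: 0.016
grip_force: 40.0
```

Emit:
arm_command([
  [[0,0,0.002],[0,0,0],0.005],
  [[0,0,0.004],[0,0,0],0.005],
  [[0,0,0.005],[0,0,0],0.005],
  [[0,0,0.005],[0,0,0],0.005],
  [[0,0,0.005],[0,0,0],0.005],
])

```text
time: 7.0
tool_pos: [0.5295, -0.1385, 0.2157]
tool_rot: [3.141, -0.0, 2.832]
contact_force: [0.5, -0.6, -1.1]
opening: 0.0157
grip_force: 40.0
```

Emit:
arm_command([
  [[0,0,0.002],[0,0,0],0.005],
  [[0,0,0.004],[0,0,0],0.005],
  [[0,0,0.005],[0,0,0],0.005],
  [[0,0,0.005],[0,0,0],0.005],
  [[0,0,0.005],[0,0,0],0.005],
])

```text
time: 7.5
tool_pos: [0.5295, -0.1385, 0.2107]
tool_rot: [3.142, -0.0, 2.832]
contact_force: [-0.3, -1.1, -0.7]
opening: 0.0159
grip_force: 40.0
```

Emit:
arm_command([
  [[0,0,0.002],[0,0,0],0.005],
  [[0,0,0.004],[0,0,0],0.005],
  [[0,0,0.005],[0,0,0],0.005],
  [[0,0,0.005],[0,0,0],0.005],
  [[0,0,0.005],[0,0,0],0.005],
])

```text
time: 8.0
tool_pos: [0.5295, -0.1385, 0.2057]
tool_rot: [3.142, -0.0, 2.832]
contact_force: [0.4, -0.3, 0.1]
opening: 0.0156
grip_force: 40.0
```

Emit:
arm_command([
  [[0,0,0.002],[0,0,0],0.005],
  [[0,0,0.004],[0,0,0],0.005],
  [[0,0,0.004],[0,0,0],0.005],
  [[0,0,0.004],[0,0,0],0.005],
  [[0,0,0.004],[0,0,0],0.005],
])

```text
time: 8.5
tool_pos: [0.5296, -0.1386, 0.2019]
tool_rot: [3.142, 0.001, 2.832]
contact_force: [0.7, 0.4, 1.1]
opening: 0.0156
grip_force: 40.0
```

Emit:
arm_command([
  [[0,0,0.001],[0,0,0],0.005],
  [[0,0,0.002],[0,0,0],0.005],
  [[0,0,0.0025],[0,0,0],0.005],
  [[0,0,0.0025],[0,0,0],0.005],
  [[0,0,0.0025],[0,0,0],0.005],
])

```text
time: 9.0
tool_pos: [0.5296, -0.1385, 0.1994]
tool_rot: [3.142, 0.001, 2.832]
contact_force: [0.9, 0.2, 3.0]
opening: 0.0159
grip_force: 40.0
```

Emit:
arm_command([
  [[0,0,0.001],[0,0,0],0.005],
  [[0,0,0.0015],[0,0,0],0.005],
  [[0,0,0.0015],[0,0,0],0.005],
  [[0,0,0.0015],[0,0,0],0.005],
  [[0,0,0.0015],[0,0,0],0.005],
])

```text
time: 9.5
tool_pos: [0.5296, -0.1385, 0.1978]
tool_rot: [3.142, 0.0, 2.832]
contact_force: [0.3, 0.3, 3.5]
opening: 0.0158
grip_force: 40.0
```

Emit:
arm_command([
  [[0,0,0],[0,0,0],0.005],
  [[0,0,0],[0,0,0],0.005],
  [[0,0,0],[0,0,0],0.005],
  [[0,0,0],[0,0,0],0.005],
  [[0,0,0],[0,0,0],0.005],
])

```text
time: 10.0
tool_pos: [0.5296, -0.1385, 0.1978]
tool_rot: [3.142, 0.0, 2.832]
contact_force: [1.0, -1.1, 4.6]
opening: 0.0158
grip_force: 40.0
```

First stroke is done, about 4.8 N net. I'm drawing up 74 mm and going back down.

Emit:
arm_command([
  [[0,0,-0.02],[0,0,0],0.005],
  [[0,0,-0.045],[0,0,0],0.005],
  [[0,0,-0.068],[0,0,0],0.005],
  [[0,0,-0.075],[0,0,0],0.005],
  [[0,0,-0.075],[0,0,0],0.005],
])

```text
time: 10.5
tool_pos: [0.5293, -0.1384, 0.2725]
tool_rot: [3.141, -0.0, 2.832]
contact_force: [-0.6, -0.4, -1.0]
opening: 0.0159
grip_force: 40.0
```

Emit:
arm_command([
  [[0,0,0.02],[0,0,0],0.005],
  [[0,0,0.04],[0,0,0],0.005],
  [[0,0,0.055],[0,0,0],0.005],
  [[0,0,0.062],[0,0,0],0.005],
  [[0,0,0.065],[0,0,0],0.005],
])

```text
time: 11.0
tool_pos: [0.5286, -0.1381, 0.2058]
tool_rot: [3.141, -0.004, 2.832]
contact_force: [0.0, -0.8, -0.3]
opening: 0.0157
grip_force: 40.0
```

Emit:
arm_command([
  [[0,0,0.0025],[0,0,0],0.005],
  [[0,0,0.005],[0,0,0],0.005],
  [[0,0,0.0075],[0,0,0],0.005],
  [[0,0,0.009],[0,0,0],0.005],
  [[0,0,0.01],[0,0,0],0.005],
])

```text
time: 11.5
tool_pos: [0.5297, -0.1386, 0.1983]
tool_rot: [-3.142, 0.001, 2.832]
contact_force: [-0.5, -0.1, 4.1]
opening: 0.0155
grip_force: 40.0
```

Emit:
arm_command([
  [[0,0,0],[0,0,0],0.005],
  [[0,0,0],[0,0,0],0.005],
  [[0,0,0],[0,0,0],0.005],
  [[0,0,0],[0,0,0],0.005],
  [[0,0,0],[0,0,0],0.005],
])

```text
time: 12.0
tool_pos: [0.5296, -0.1386, 0.1979]
tool_rot: [3.142, 0.001, 2.832]
contact_force: [-0.3, 0.4, 5.0]
opening: 0.0155
grip_force: 40.0
```

Second stroke is done. Repeating it for the third.

Emit:
arm_command([
  [[0,0,-0.02],[0,0,0],0.005],
  [[0,0,-0.045],[0,0,0],0.005],
  [[0,0,-0.068],[0,0,0],0.005],
  [[0,0,-0.075],[0,0,0],0.005],
  [[0,0,-0.075],[0,0,0],0.005],
])

```text
time: 12.5
tool_pos: [0.5297, -0.1386, 0.2728]
tool_rot: [3.142, 0.001, 2.832]
contact_force: [0.8, 0.1, -0.9]
opening: 0.0156
grip_force: 40.0
```

Emit:
arm_command([
  [[0,0,0.02],[0,0,0],0.005],
  [[0,0,0.04],[0,0,0],0.005],
  [[0,0,0.055],[0,0,0],0.005],
  [[0,0,0.062],[0,0,0],0.005],
  [[0,0,0.065],[0,0,0],0.005],
])

```text
time: 13.0
tool_pos: [0.5288, -0.1382, 0.2059]
tool_rot: [3.141, -0.003, 2.832]
contact_force: [-0.1, 0.5, -1.1]
opening: 0.0158
grip_force: 40.0
```

Emit:
arm_command([
  [[0,0,0.0025],[0,0,0],0.005],
  [[0,0,0.005],[0,0,0],0.005],
  [[0,0,0.0075],[0,0,0],0.005],
  [[0,0,0.009],[0,0,0],0.005],
  [[0,0,0.01],[0,0,0],0.005],
])

```text
time: 13.5
tool_pos: [0.5297, -0.1386, 0.1983]
tool_rot: [-3.142, 0.001, 2.832]
contact_force: [0.5, 0.4, 4.0]
opening: 0.0157
grip_force: 40.0
```

Emit:
arm_command([
  [[0,0,0],[0,0,0],0.005],
  [[0,0,0],[0,0,0],0.005],
  [[0,0,0],[0,0,0],0.005],
  [[0,0,0],[0,0,0],0.005],
  [[0,0,0],[0,0,0],0.005],
])

```text
time: 14.0
tool_pos: [0.5297, -0.1386, 0.1979]
tool_rot: [3.142, 0.001, 2.832]
contact_force: [0.1, -0.3, 4.0]
opening: 0.0162
grip_force: 40.0
```

Third stroke is done. I'm lifting out and returning above the pot.

Emit:
arm_command([
  [[0,0,-0.03],[0,0,0],0.005],
  [[0,0,-0.065],[0,0,0],0.005],
  [[0,0,-0.105],[0,0,0],0.005],
  [[0,0,-0.14],[0,0,0],0.005],
  [[0,0,-0.152],[0,0,0],0.005],
])

```text
time: 14.5
tool_pos: [0.5302, -0.1388, 0.353]
tool_rot: [-3.141, 0.005, 2.832]
contact_force: [-0.4, -0.4, -0.9]
opening: 0.016
grip_force: 40.0
```

Emit:
arm_command([
  [[0.006,0.03,0],[0,0,0],0.005],
  [[0.014,0.07,0],[0,0,0],0.005],
  [[0.022,0.11,0],[0,0,0],0.005],
  [[0.03,0.15,0],[0,0,0],0.005],
  [[0.038,0.19,0],[0,0,0],0.005],
])

```text
time: 15.0
tool_pos: [0.551, 0.0556, 0.3488]
tool_rot: [-3.141, -0.002, 2.832]
contact_force: [0.4, -0.7, -0.1]
opening: 0.0161
grip_force: 40.0
```

Emit:
arm_command([
  [[0.008,0.04,0],[0,0,0],0.005],
  [[0.016,0.08,0],[0,0,0],0.005],
  [[0.023,0.12,0],[0,0,0],0.005],
  [[0.0275,0.143,0.02],[0,0,0],0.005],
  [[0.0275,0.143,0.05],[0,0,0],0.005],
])

```text
time: 15.5
tool_pos: [0.5689, 0.2022, 0.2993]
tool_rot: [3.139, 0.002, 2.836]
contact_force: [0.1, -0.3, -0.6]
opening: 0.0161
grip_force: 40.0
```

Emit:
arm_command([
  [[0,0,0.02],[0,0,0],0.005],
  [[0,0,0.04],[0,0,0],0.005],
  [[0,0,0.045],[0,0,0],0.005],
  [[0,0,0.045],[0,0,0],0.005],
  [[0,0,0.045],[0,0,0],0.005],
])

```text
time: 16.0
tool_pos: [0.569, 0.1986, 0.2556]
tool_rot: [3.141, 0.001, 2.832]
contact_force: [-0.3, -0.6, -0.6]
opening: 0.0158
grip_force: 40.0
```

Run:
```python
from h import *
s=robot.observe();print(s['time'],s['tool_pos'],s['contact_force'])
M={}
for n in('scene','side','wrist'): im,M[n]=snap(n,n+'5')
o=np.zeros((400,800,3),np.uint8);t=s['tool_pos']
for n,x in(('scene',0),('side',270),('wrist',540)):
    u,v=map(int,proj(M[n],[.568,.199,.07])); a=cv2.imread(f'pics/{n}5.png')[v-50:v+50,u-32:u+33]; o[:400,x:x+260]=cv2.resize(a,(260,400),interpolation=2); print(n,u-32,v-50, proj(M[n],t-[0,0,.16]))
cv2.imwrite('pics/c5.png',o)
```

```text
16.0 [0.56904362 0.19862583 0.25556567] [-0.28719234 -0.55385094 -0.55484669]
scene 354 180 (np.float64(389.44600086911095), np.float64(225.45652300976502))
side 190 134 (np.float64(222.6683607536062), np.float64(176.79847740503635))
wrist 248 129 (np.float64(280.8202101963949), np.float64(186.95375335071517))
```

View pics/c5.png

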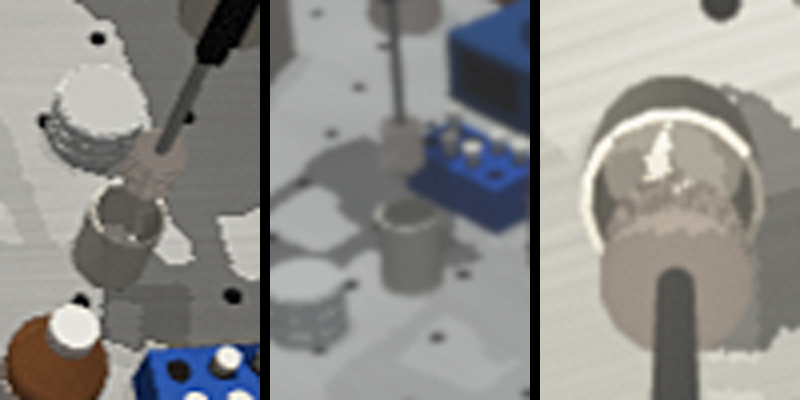

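Run:
```python
from h import *
s=robot.observe();t=s['tool_pos']
for n,u,v,hu,hv in(('scene',386,233,392.7,222),('side',225.2,187.8,223.3,171.5)):
    m=robot.camera_model(n);print(n,plane(m,u,v,.06),'head-centre px',(hu,hv),'expected',proj(m,t-[0,0,.138]))
m=robot.camera_model('wrist');print(plane(m,281.5,177.5,.06),proj(m,[t[0],t[1],.06]))
```

```text
scene [0.57010505 0.19860289 0.06      ] head-centre px (392.7, 222) expected (np.float64(391.7736619917543), np.float64(220.72898793933746))
side [0.5698335  0.19145324 0.06      ] head-centre px (223.3, 171.5) expected (np.float64(222.16835938202908), np.float64(170.23482533562196))
[0.56836032 0.19952935 0.06      ] (np.float64(280.8811038156286), np.float64(178.39291255453958))
```

Everything agrees with the original grasp position, so I'm lowering the brush into the pot.

Emit:
arm_command([
  [[0,0,0.015],[0,0,0],0.005],
  [[0,0,0.03],[0,0,0],0.005],
  [[0,0,0.04],[0,0,0],0.005],
  [[0,0,0.05],[0,0,0],0.005],
  [[0,0,0.05],[0,0,0],0.005],
])

```text
time: 16.65
tool_pos: [0.5681, 0.1985, 0.2036]
tool_rot: [-3.141, -0.002, 2.832]
contact_force: [-0.6, -0.7, -0.1]
opening: 0.0158
grip_force: 40.0
```

Emit:
arm_command([
  [[0,0,0.01],[0,0,0],0.005],
  [[0,0,0.02],[0,0,0],0.005],
  [[0,0,0.03],[0,0,0],0.005],
  [[0,0,0.036],[0,0,0],0.005],
  [[0,0,0.036],[0,0,0],0.005],
])

```text
time: 17.15
tool_pos: [0.5685, 0.1986, 0.1682]
tool_rot: [-3.141, -0.0, 2.832]
contact_force: [-0.3, -0.0, 0.5]
opening: 0.0159
grip_force: 40.0
```

Emit:
arm_command([
  [[0,0,0.0005],[0,0,0],0.005],
  [[0,0,0.0005],[0,0,0],0.018],
  [[0,0,0.0005],[0,0,0],0.022],
  [[0,0,0.0005],[0,0,0],0.03],
  [[0,0,0.0005],[0,0,0],0.045],
])

```text
time: 17.65
tool_pos: [0.5686, 0.1987, 0.1683]
tool_rot: [3.141, 0.0, 2.832]
contact_force: [-0.5, 0.3, -0.1]
opening: 0.0333
grip_force: 0.0
```

Emit:
arm_command([
  [[0,0,0],[0,0,0],0.05],
  [[0,0,-0.02],[0,0,0],0.055],
  [[0,0,-0.06],[0,0,0],0.055],
  [[0,0,-0.1],[0,0,0],0.055],
  [[0,0,-0.14],[0,0,0],0.055],
])

```text
time: 18.15
tool_pos: [0.5683, 0.1986, 0.3098]
tool_rot: [3.142, -0.0, 2.832]
contact_force: [0.8, 0.2, -0.0]
opening: 0.0555
grip_force: 0.0
```

Emit:
arm_command([
  [[0,0,-0.01],[0,0,0],0.055],
  [[0,0,-0.01],[0,0,0],0.03],
  [[0,0,-0.01],[0,0,0],0.01],
  [[0,0,-0.01],[0,0,0],0.0],
  [[0,0,-0.01],[0,0,0],0.0],
])

```text
time: 18.65
tool_pos: [0.5682, 0.1985, 0.3165]
tool_rot: [-3.14, -0.003, 2.832]
contact_force: [-0.9, 1.0, -0.3]
opening: 0.0269
grip_force: 0.0
```

Run:
```python
from h import *
s=robot.observe();print(s['time'],s['tool_pos'],s['tool_rot'],s['contact_force'],s['opening'],s['qpos'])
a=snap('scene','scene6')[0];b=snap('side','side6')[0]
o=np.hstack([cv2.resize(a[180:270,350:440],(390,390)),cv2.resize(b[120:220,180:280],(390,390))])
cv2.imwrite('pics/c6.png',o[:,:,::-1])
y=s['tool_rot'][2]; d=np.array([.508,-.268])-s['tool_pos'][:2]
print(d@[np.cos(y),np.sin(y)],d@[np.sin(y),-np.cos(y)])
```

```text
18.65 [0.56818184 0.19851506 0.31651604] [-3.14017632e+00 -2.65458441e-03  2.83177876e+00] [-0.9156057   0.99106117 -0.34207106] 0.026901180124080906 [ 2.08799858e-01  4.45607197e-01  1.12143217e+00  8.57149255e-05
  1.57756086e+00 -1.05218401e+00]
-0.08491516144143896 -0.4626527518374762
```

View pics/c6.png

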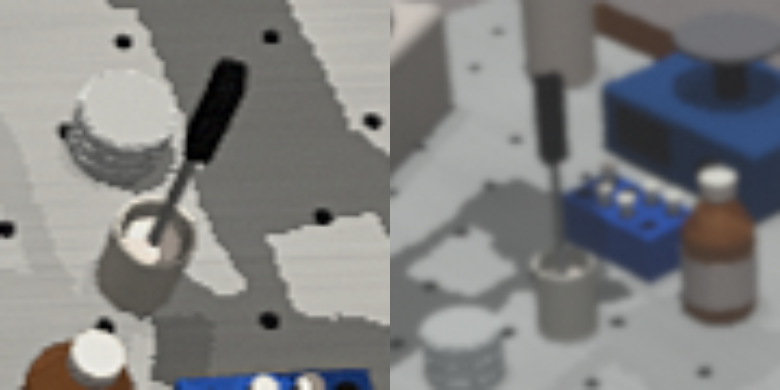

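The brush stands in the pot: the scene crop shows the stem rising from the pot mouth with a small lean, and the side crop agrees. I'm moving to the key, turning the tool's y onto the station's x on the way.

Emit:
arm_command([
  [[-0.0085,-0.046,0],[0,0,0.14],0.0],
  [[-0.017,-0.092,0],[0,0,0.28],0.0],
  [[-0.0255,-0.138,0],[0,0,0.42],0.0],
  [[-0.034,-0.184,0],[0,0,0.56],0.0],
  [[-0.0425,-0.23,0],[0,0,0.7],0.0],
], squeeze=20)

```text
time: 19.25
tool_pos: [0.5384, -0.035, 0.318]
tool_rot: [-3.142, -0.0, 2.126]
contact_force: [0.6, 0.1, -0.4]
opening: 0.0003
grip_force: 0.0
```

Emit:
arm_command([
  [[-0.0365,-0.03,0],[0,0,0.145],0.0],
  [[-0.073,-0.06,0],[0,0,0.29],0.0],
  [[-0.1095,-0.09,0],[0,0,0.435],0.0],
  [[-0.146,-0.12,0],[0,0,0.58],0.0],
  [[-0.1824,-0.1506,0],[0,0,0.727],0.0],
])

```text
time: 19.75
tool_pos: [0.5079, -0.2698, 0.3179]
tool_rot: [-3.141, -0.0, 1.399]
contact_force: [0.6, 0.7, 0.2]
opening: 0.0006
grip_force: 0.0
```

Emit:
arm_command([
  [[0,0,0.02],[0,0,0],0.0],
  [[0,0,0.05],[0,0,0],0.0],
  [[0,0,0.09],[0,0,0],0.0],
  [[0,0,0.1],[0,0,0],0.0],
  [[0,0,0.1],[0,0,0],0.0],
])

```text
time: 20.25
tool_pos: [0.5079, -0.2675, 0.2168]
tool_rot: [-3.138, -0.002, 1.405]
contact_force: [0.6, 0.1, 1.2]
opening: 0.0004
grip_force: 0.0
```

Run:
```python
from h import *
s=robot.observe();print(s['time'],s['tool_pos'],s['tool_rot'],s['contact_force'],s['opening'],s['qpos'])
M={}
for n in('wrist','scene'): im,M[n]=snap(n,n+'7')
m=M['wrist'];K=proj(m,[.508,-.268,.066]);print(K)
a=cv2.imread('pics/wrist7.png');x0,y0,x1,y1=int(K[0])-90,int(K[1])-70,int(K[0])+90,int(K[1])+70
x0,y0=max(x0,0),max(y0,0);c=a[y0:y1,x0:x1]
cv2.imwrite('pics/c7.png',cv2.resize(c,None,fx=4,fy=4)[:600,:800]);print(x0,y0)
g=cv2.inRange(cv2.cvtColor(c,cv2.COLOR_BGR2HSV),(0,0,80),(180,60,190))
n,l,st,ce=cv2.connectedComponentsWithStats(g)
for i in range(1,n):
    if st[i][4]>60: print(st[i],ce[i]+[x0,y0],plane(m,*(ce[i]+[x0,y0]),.066))
y=s['tool_rot'][2]; d=np.array([.508,-.268])-s['tool_pos'][:2]
print(d@[np.cos(y),np.sin(y)],d@[np.sin(y),-np.cos(y)])
```

```text
20.25 [ 0.50785995 -0.26746522  0.21684758] [-3.13820978e+00 -1.76914869e-03  1.40481839e+00] [0.64602242 0.13852844 1.18736064] 0.0004134959082951345 [-6.18304422e-01  4.41806221e-01  1.39758220e+00  1.16774484e-04
  1.30602013e+00 -4.52360251e-01]
(np.float64(281.4572811254055), np.float64(191.7003848308975))
191 121
[   0    0  180  140 1016] [278.79625984 225.40944882] [ 0.50019491 -0.29971975  0.066     ]
[  16   23  149   26 2438] [282.93724364 153.96513536] [ 0.51490638 -0.23444643  0.066     ]
[ 75  56  31  30 707] [281.17256011 191.84158416] [ 0.50772362 -0.26808836  0.066     ]
[ 33  63  17  16 236] [232.03389831 191.95338983] [ 0.46373921 -0.26090219  0.066     ]
[131  63  17  16 236] [330.02118644 191.6059322 ] [ 0.55141777 -0.2751089   0.066     ]
-0.000504294701017782 0.00022648289365853543
```

View pics/c7.png

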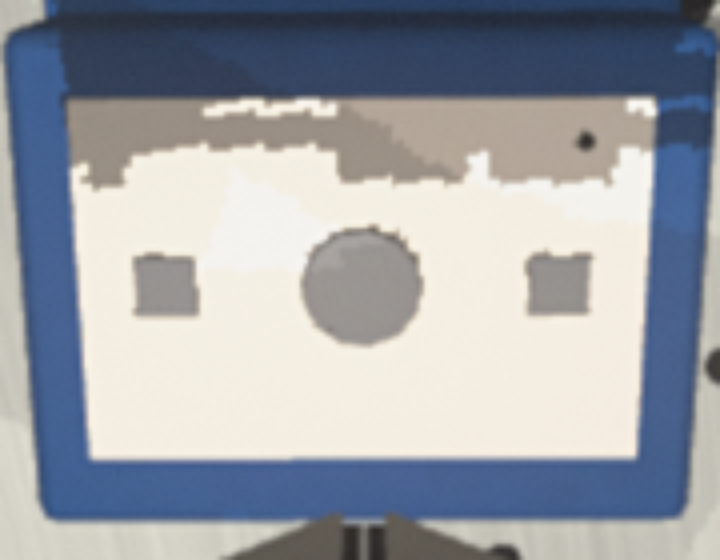

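The round key centre is at (281,192) in the wrist view, which is (0.5077,-0.2681) in the world, directly under the TCP. The square keys are clear at ±44 mm. I'm descending.

Emit:
arm_command([
  [[0,0,0.04],[0,0,0],0.0],
  [[0,0,0.08],[0,0,0],0.0],
  [[0,0,0.115],[0,0,0],0.0],
  [[0,0,0.135],[0,0,0],0.0],
  [[0,0,0.141],[0,0,0],0.0],
])

```text
time: 20.85
tool_pos: [0.5087, -0.2679, 0.0768]
tool_rot: [-3.141, -0.0, 1.405]
contact_force: [0.3, 0.1, -0.0]
opening: 0.0004
grip_force: 0.0
```

Emit:
arm_command([
  [[0,0,0.001],[0,0,0],0.0],
  [[0,0,0.002],[0,0,0],0.0],
  [[0,0,0.003],[0,0,0],0.0],
  [[0,0,0.003],[0,0,0],0.0],
  [[0,0,0.003],[0,0,0],0.0],
])

```text
time: 21.35
tool_pos: [0.5088, -0.2681, 0.0749]
tool_rot: [3.14, 0.0, 1.405]
contact_force: [-0.3, -0.2, -0.2]
opening: 0.0004
grip_force: 0.0
```

Emit:
arm_command([
  [[0,0,0.0015],[0,0,0],0.0],
  [[0,0,0.003],[0,0,0],0.0],
  [[0,0,0.005],[0,0,0],0.0],
  [[0,0,0.006],[0,0,0],0.0],
  [[0,0,0.007],[0,0,0],0.0],
])

```text
time: 21.85
tool_pos: [0.5084, -0.2679, 0.067]
tool_rot: [-3.141, -0.0, 1.405]
contact_force: [0.8, 0.2, 0.3]
opening: 0.0007
grip_force: 0.0
```

Emit:
arm_command([
  [[0,0,0.0005],[0,0,0],0.0],
  [[0,0,0.001],[0,0,0],0.0],
  [[0,0,0.001],[0,0,0],0.0],
  [[0,0,0.001],[0,0,0],0.0],
  [[0,0,0.001],[0,0,0],0.0],
])

```text
time: 22.35
tool_pos: [0.5085, -0.2679, 0.0662]
tool_rot: [3.141, -0.0, 1.405]
contact_force: [0.8, 0.1, 0.2]
opening: 0.0003
grip_force: 0.0
```

Emit:
arm_command([
  [[0,0,0.0005],[0,0,0],0.0],
  [[0,0,0.001],[0,0,0],0.0],
  [[0,0,0.001],[0,0,0],0.0],
  [[0,0,0.001],[0,0,0],0.0],
  [[0,0,0.001],[0,0,0],0.0],
])

```text
time: 22.85
tool_pos: [0.5085, -0.268, 0.0654]
tool_rot: [3.141, -0.0, 1.405]
contact_force: [-1.4, 0.7, 3.7]
opening: 0.0004
grip_force: 1.6
```

Emit:
arm_command([
  [[0,0,0.0005],[0,0,0],0.0],
  [[0,0,0.0009],[0,0,0],0.0],
  [[0,0,0.0009],[0,0,0],0.0],
  [[0,0,0.0009],[0,0,0],0.0],
  [[0,0,0.0009],[0,0,0],0.0],
])

```text
time: 23.35
tool_pos: [0.5086, -0.268, 0.0647]
tool_rot: [3.141, 0.0, 1.405]
contact_force: [-1.3, 1.5, 6.7]
opening: 0.0004
grip_force: 3.0
```

Emit:
arm_command([
  [[0,0,0],[0,0,0],0.0],
  [[0,0,0],[0,0,0],0.0],
  [[0,0,0],[0,0,0],0.0],
  [[0,0,0],[0,0,0],0.0],
  [[0,0,0],[0,0,0],0.0],
])

```text
time: 23.85
tool_pos: [0.5086, -0.268, 0.0647]
tool_rot: [3.141, 0.0, 1.405]
contact_force: [-2.1, 1.1, 6.1]
opening: 0.0005
grip_force: 3.0
```

Emit:
arm_command([
  [[0,0,0.0003],[0,0,0],0.0],
  [[0,0,0.0003],[0,0,0],0.0],
  [[0,0,0.0003],[0,0,0],0.0],
  [[0,0,0.0003],[0,0,0],0.0],
  [[0,0,0.0003],[0,0,0],0.0],
])

```text
time: 24.35
tool_pos: [0.5085, -0.268, 0.0644]
tool_rot: [3.141, 0.0, 1.405]
contact_force: [-1.5, 0.8, 6.3]
opening: 0.0002
grip_force: 3.4
```

Emit:
arm_command([
  [[0,0,-0.005],[0,0,0],0.0],
  [[0,0,-0.025],[0,0,0],0.0],
  [[0,0,-0.06],[0,0,0],0.0],
  [[0,0,-0.1],[0,0,0],0.0],
  [[0,0,-0.13],[0,0,0],0.0],
])

```text
time: 24.85
tool_pos: [0.5088, -0.2681, 0.1961]
tool_rot: [3.14, 0.001, 1.405]
contact_force: [0.4, -0.8, -0.3]
opening: 0.0003
grip_force: 0.0
```

Emit:
arm_command([
  [[0,0,-0.02],[0,0,0],0.0],
  [[0,0,-0.02],[0,0,0],0.0],
  [[0,0,-0.02],[0,0,0],0.0],
  [[0,0,-0.02],[0,0,0],0.0],
  [[0,0,-0.02],[0,0,0],0.0],
])

```text
time: 25.35
tool_pos: [0.5079, -0.2676, 0.2124]
tool_rot: [-3.139, -0.001, 1.405]
contact_force: [1.0, -0.0, -1.3]
opening: -0.0001
grip_force: 0.0
```

Run:
```python
from h import *
s=robot.observe();print(s['time'],s['tool_pos'],s['contact_force'])
a=cv2.imread('pics/scene6.png')[180:270,350:440];b=snap('scene','scene8')[0][180:270,350:440,::-1]
print('brush region change since release',cv2.absdiff(a,b).mean())
print(robot.hand_in())
```

```text
25.35 [ 0.5079487  -0.26759905  0.21243836] [ 1.03610735 -0.04916142 -1.31075859]
brush region change since release 39.047037037037036
the job is handed in; nothing more can be done
None
```

I handed the job in at 25.4 s: three scrub strokes at about 5 N each, the brush stood back in the pot, and the round key pressed at about 6.5 N then let go; the last brush check before hand-in was inconclusive, since the image around the pot had changed a lot since release (the arm's shadow had moved too) and I did not look at it.

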